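# Find the full canister and stow it in its holder

### The job

One of the three identical closed canisters on the blue mat is full, the other two are empty: find the full one by lifting them. Stand the full one upright on the open landing plate of the white holder, let go of it there, then push it along the plate into the bay until it is fully home against the back wall. Leave the empty canisters standing upright where they were on the mat, tip nothing over, and do not disturb the bottle, the bowl and the tub.

Things in the scene. Friction and masses are not known exactly. Their poses are not given: they have to be found in the camera images.
- canister_1_mid (a point): closed round canister, plain metal with a black lid, 64 mm diameter all the way up, 84 mm tall, standing on the mat; this point is on its axis half-way up (42 mm above its base), z up along its axis. The three canisters look alike: two are empty (120 to 180 g each), one is full (450 to 580 g); which one stands where changes each time and can only be felt by weight
- canister_2_mid (a point): closed round canister, plain metal with a black lid, 64 mm diameter all the way up, 84 mm tall, standing on the mat; this point is on its axis half-way up (42 mm above its base), z up along its axis. The three canisters look alike: two are empty (120 to 180 g each), one is full (450 to 580 g); which one stands where changes each time and can only be felt by weight
- canister_3_mid (a point): closed round canister, plain metal with a black lid, 64 mm diameter all the way up, 84 mm tall, standing on the mat; this point is on its axis half-way up (42 mm above its base), z up along its axis. The three canisters look alike: two are empty (120 to 180 g each), one is full (450 to 580 g); which one stands where changes each time and can only be felt by weight
- holder: white plastic holder fixed to the counter: floor plate 110 mm wide (x), 190 long (y), 4 thick; at its +y end a bay 80 mm wide inside, open at top and front (-y). Side walls run 65 mm from the back wall, plus lead-in lips flaring outwards over 20 mm more; all walls reach 88 mm above the work surface, so fingers cannot straddle a canister in the bay. Origin: centre of the plate's underside
- bay_home (a point): point on the holder's plate (upper face, 4 mm above the work surface, on its centre line) through which the axis of a canister passes when it is fully home, touching the back wall: 32 mm in front of the back wall's inner face. y points into the bay (pushing direction), x across it, z up
- landing (a point): centre of the open landing part of the holder's plate, on its upper face, on the centre line 104 mm in front of bay_home (-y), same axes. A canister stood here is about 24 mm clear of the lead-in lips; the plate's front edge is 50 mm farther out (-y)
- mat: fixed thin blue cutting mat, 240 mm (x) by 400 mm (y), 3 mm thick, under the canisters; origin at the centre of its underside
- bottle: green glass bottle, 64 mm diameter, 210 mm tall (bystander; origin at the centre of its underside)
- bowl: blue bowl, 124 mm across the rim, 50 mm tall (bystander; origin at the centre of its underside)
- tub: open red plastic tub, 130 by 170 mm, 75 mm tall (bystander; origin at the centre of its underside)

How it is judged:
On the way, in this order (a step that is already met when the one before it is completed fails the run):
1. a canister is lifted off the mat (its base about 25 mm clear) (height (world z) of any of canister_1_mid, canister_2_mid, canister_3_mid above 0.07 m), for 0.2 s.
2. the full canister (the one that weighs over 3 N) stands upright on the landing plate, let go, in front of the bay (its axis 40 to 145 mm short of home, within 30 mm of the centre line) (((x of canister_1_mid in the frame of bay_home between -0.03 and 0.03 m and y of canister_1_mid in the frame of bay_home between -0.145 and -0.04 m and z of canister_1_mid in the frame of bay_home between 0.036 and 0.048 m and angle between canister_1_mid's own z axis and vertical below 0.1 rad and contact force between the fingers and canister_1 below 0.3 N and linear speed of canister_1 below 0.02 m/s and contact force between canister_1 and holder above 3 N) or (x of canister_2_mid in the frame of bay_home between -0.03 and 0.03 m and y of canister_2_mid in the frame of bay_home between -0.145 and -0.04 m and z of canister_2_mid in the frame of bay_home between 0.036 and 0.048 m and angle between canister_2_mid's own z axis and vertical below 0.1 rad and contact force between the fingers and canister_2 below 0.3 N and linear speed of canister_2 below 0.02 m/s and contact force between canister_2 and holder above 3 N) or (x of canister_3_mid in the frame of bay_home between -0.03 and 0.03 m and y of canister_3_mid in the frame of bay_home between -0.145 and -0.04 m and z of canister_3_mid in the frame of bay_home between 0.036 and 0.048 m and angle between canister_3_mid's own z axis and vertical below 0.1 rad and contact force between the fingers and canister_3 below 0.3 N and linear speed of canister_3 below 0.02 m/s and contact force between canister_3 and holder above 3 N))), for 0.2 s.
3. the full canister is pushed home in the bay (axis within 6 mm of the home position along the bay) and let go (((x of canister_1_mid in the frame of bay_home between -0.014 and 0.014 m and y of canister_1_mid in the frame of bay_home between -0.006 and 0.006 m and z of canister_1_mid in the frame of bay_home between 0.036 and 0.048 m and angle between canister_1_mid's own z axis and vertical below 0.1 rad and contact force between the fingers and canister_1 below 0.3 N and linear speed of canister_1 below 0.02 m/s and contact force between canister_1 and holder above 3 N) or (x of canister_2_mid in the frame of bay_home between -0.014 and 0.014 m and y of canister_2_mid in the frame of bay_home between -0.006 and 0.006 m and z of canister_2_mid in the frame of bay_home between 0.036 and 0.048 m and angle between canister_2_mid's own z axis and vertical below 0.1 rad and contact force between the fingers and canister_2 below 0.3 N and linear speed of canister_2 below 0.02 m/s and contact force between canister_2 and holder above 3 N) or (x of canister_3_mid in the frame of bay_home between -0.014 and 0.014 m and y of canister_3_mid in the frame of bay_home between -0.006 and 0.006 m and z of canister_3_mid in the frame of bay_home between 0.036 and 0.048 m and angle between canister_3_mid's own z axis and vertical below 0.1 rad and contact force between the fingers and canister_3 below 0.3 N and linear speed of canister_3 below 0.02 m/s and contact force between canister_3 and holder above 3 N))), for 0.2 s.
At the end, for the whole second after the job is handed in: The full canister stands upright (within 0.1 rad) on the plate in the bay, against the back wall (within 6 mm), released and at rest; both empty canisters stand upright and at rest on the mat, within 50 mm of where they stood at the start ((((x of canister_1_mid in the frame of bay_home between -0.014 and 0.014 m and y of canister_1_mid in the frame of bay_home between -0.006 and 0.006 m and z of canister_1_mid in the frame of bay_home between 0.036 and 0.048 m and angle between canister_1_mid's own z axis and vertical below 0.1 rad and contact force between the fingers and canister_1 below 0.3 N and linear speed of canister_1 below 0.02 m/s and contact force between canister_1 and holder above 3 N) and distance of each of canister_2_mid, canister_3_mid from where it was at the start of the episode below 0.05 m and angle between each of canister_2_mid, canister_3_mid's own z axis and vertical below 0.1 rad and height (world z) of canister_2_mid between 0.039 and 0.051 m and linear speed of each of canister_2, canister_3 below 0.02 m/s and height (world z) of canister_3_mid between 0.039 and 0.051 m) or ((x of canister_2_mid in the frame of bay_home between -0.014 and 0.014 m and y of canister_2_mid in the frame of bay_home between -0.006 and 0.006 m and z of canister_2_mid in the frame of bay_home between 0.036 and 0.048 m and angle between canister_2_mid's own z axis and vertical below 0.1 rad and contact force between the fingers and canister_2 below 0.3 N and linear speed of canister_2 below 0.02 m/s and contact force between canister_2 and holder above 3 N) and distance of each of canister_1_mid, canister_3_mid from where it was at the start of the episode below 0.05 m and angle between each of canister_1_mid, canister_3_mid's own z axis and vertical below 0.1 rad and height (world z) of canister_1_mid between 0.039 and 0.051 m and linear speed of each of canister_1, canister_3 below 0.02 m/s and height (world z) of canister_3_mid between 0.039 and 0.051 m) or ((x of canister_3_mid in the frame of bay_home between -0.014 and 0.014 m and y of canister_3_mid in the frame of bay_home between -0.006 and 0.006 m and z of canister_3_mid in the frame of bay_home between 0.036 and 0.048 m and angle between canister_3_mid's own z axis and vertical below 0.1 rad and contact force between the fingers and canister_3 below 0.3 N and linear speed of canister_3 below 0.02 m/s and contact force between canister_3 and holder above 3 N) and distance of each of canister_1_mid, canister_2_mid from where it was at the start of the episode below 0.05 m and angle between each of canister_1_mid, canister_2_mid's own z axis and vertical below 0.1 rad and height (world z) of canister_1_mid between 0.039 and 0.051 m and linear speed of each of canister_1, canister_2 below 0.02 m/s and height (world z) of canister_2_mid between 0.039 and 0.051 m))); the robot touches nothing.
It fails at once if a canister is tipped over (more than 0.5 rad) (angle between any of canister_1_mid, canister_2_mid, canister_3_mid's own z axis and vertical above 0.5 rad).
It fails at once if the bottle, bowl or tub is moved by more than 30 mm (distance of any of bottle, bowl, tub from where it was at the start of the episode above 0.03 m).
It also fails if it takes over 72 s, if anything falls off the work surface, if the arm or the gripper's body presses on something with over 40 N, if the wrist force passes 120 N, or if a joint passes its speed limit or range.

### The arm

A 6-joint arm with a two-finger parallel gripper is mounted at the origin on the work surface. World frame = base frame: x ahead of the robot, y to its left, z up, the work surface at z = 0. Lengths are in m, angles in rad, forces in N, time in s.
With the tool pointing down it reaches from about 0.275 to 0.975 m from the base axis. Payload 8.4 kg.
Tool frame: the origin (TCP) lies between the finger pads; the fingertips stand 14 mm ahead of it and the grasp point (between the pads) lies 5 mm behind it; x points along the fingers, z is the direction in which the jaws open and shut, and the axes are right-handed (so a half turn about x gives the same grasp; the last joint's range is limited). The gripper opens to 92 mm and grips with 3 to 60 N. Pads are 20 mm wide; open, the fingers measure 128 mm over their backs; the gripper's body (75 mm by 189 mm) begins 69 mm behind the grasp point.
Start: joints at [1.292, 0.353, 1.633, -0, 1.155, -0.002], TCP at [0.171, 0.601, 0.229] pointing down, gripper open.
Joint ranges: [-2.63, 2.63], [-0.92, 2.1], [0.06, 2.66], [-1.3, 4.44], [0, 2.69], [-3.02, 3.02]. Speed limits (rad/s): [2.22, 2.22, 2.79, 3.14, 3.14, 3.14].

### API

Orientations are given as a rotation vector (axis times angle).
In Python, from workcell import manip gives the robot as it stands. The module is installed in compiled form; this text tells all that it offers.
- The arm moves only by the tool drive_tool, never from a script. Its argument "targets" is a list of rows, each a list of 3 entries, a list of its own where there are three numbers: the turn, a rotation vector about the tool's x, y, z in rad, then the shift along the tool's x, y, z in cm, then the closure, from -1 (fully open) to 1 (shut). In form: [[[wx, wy, wz], [x, y, z], fingers], ...]. A call has 1 to 20 rows; each row is the pose to reach, as a shift and turn from the pose commanded when the call began, along the tool's axes at that moment; what a row does not reach only later rows make up. A row lasts 1/8 s, in which the tool goes at most 62.5 mm and 10.7 degrees, less where a joint would pass 70% of its speed; a pose out of reach is approached as far as the arm can. A call with a gripper value outside its range is refused whole. The fingers move at their own pace and stop on an object; "squeeze" is the grip in N (left out, the last holds). Time passes only in rows, so rows that repeat a pose let the fingers close. It gives the time, the measured TCP pose, the force and the opening at its end, in the units of the state.
- manip.sense(): the state, without advancing time (a new reading comes with each control period).
- manip.get_image(name): name is "scene" or "side" or "wrist"; returns a dict with "image" (480x640x3 uint8, red, green, blue), "fx", "fy", "cx", "cy" (pixels), "world_from_camera" (4x4, takes a point from camera to world coordinates). Camera axes: x right, y up, looking along -z (the intrinsics and any distortion apply to the point x, -y, -z); pixel columns grow to the right and rows downward; lengths in m; the calibration is good to about 2 mm. A picture is of the moment at which its call begins. There is no depth.
- manip.sign_off(): hands the job in, once; it reports no verdict.
The state is a dict: "clock": time; "joints": joint angles; "qd": joint speeds; "tau": joint torques, N m; "position": TCP position; "orientation": TCP orientation; "wrist_force": force on the tool from outside, world axes, zero at the start; "torque": the same for the moment, N m; "gripper_width": finger opening in m.
Only numpy, scipy, OpenCV 4.12 (cv2) and the standard library are available. Lean on these libraries where they do the work, as an engineer would, in place of code of your own. Each camera call takes 0.05 s, during which the arm holds its last target.

## Working session

There is one attempt and no reset: what is moved stays moved. The work goes in short steps, Python scripts to look and compute and a tool call to move; the robot and the scene stay as the last step left them, time stands still between calls to the robot, and variables do not carry over. Pictures are saved under pics/ and viewed, and the job is handed in when it is done.

Besides the shell and the picture viewer there is one more tool, called in YAML: its name, and indented under it one key for each argument. drive_tool: Moves the arm, as the interface text tells. Its arguments: {"type":"object","properties":{"targets":{"type":"array","items":{"type":"array"}},"squeeze":{"type":"number"}},"required":["targets"]}

```bash
mkdir -p pics
python3 - <<'E'
from workcell import manip
import cv2
print(manip.sense())
for n in ["scene","side","wrist"]:
    d=manip.get_image(n); cv2.imwrite(f"pics/{n}0.png",d["image"][:,:,::-1])
    print(n,{k:v for k,v in d.items() if k!="image"})
E
```

```text
{'clock': 0.0, 'joints': array([ 1.29159887e+00,  3.53659615e-01,  1.63410773e+00, -3.98457746e-05,
        1.15519689e+00, -2.40342105e-03]), 'qd': array([-9.33872164e-04, -6.86385269e-05,  6.60943223e-04,  2.08190919e-04,
       -4.42674244e-04,  5.63741474e-04]), 'tau': array([-6.39587779e-04, -5.93840647e+01, -3.34215403e+01,  6.96687517e-02,
        2.35050183e-02, -1.70614403e-04]), 'position': array([0.17068204, 0.60076041, 0.22786782]), 'orientation': array([-1.00379696,  1.328614  ,  1.00237706]), 'wrist_force': array([ 0.47830821, -0.73963597, -0.32006579]), 'torque': array([ 0.01139008, -0.01914103, -0.00425691]), 'gripper_width': 0.09204113060578523}
scene {'fx': 537.1636835422431, 'fy': 537.1636835422431, 'cx': 322.48840890767156, 'cy': 241.30986965207563, 'world_from_camera': array([[ 0.62032206, -0.4922113 ,  0.61067878,  1.13361094],
       [ 0.78430896,  0.39694783, -0.47675137, -0.45954029],
       [-0.00774521,  0.77470024,  0.63228123,  0.6412553 ],
       [ 0.        ,  0.        ,  0.        ,  1.        ]])}
side {'fx': 482.14594168980955, 'fy': 482.14594168980955, 'cx': 320.30503293718846, 'cy': 234.59271383703293, 'world_from_camera': array([[ 0.70293595,  0.52773682, -0.47683844,  0.15180578],
       [-0.7111952 ,  0.5300816 , -0.46175198, -0.4286379 ],
       [ 0.00907976,  0.66370727,  0.74793731,  0.77023332],
       [ 0.        ,  0.        ,  0.        ,  1.        ]])}
wrist {'fx': 354.78304924113746, 'fy': 354.78304924113746, 'cx': 321.18416024445594, 'cy': 240.58794165191748, 'world_from_camera': array([[ 2.73202328e-01, -9.31282956e-01, -2.40982454e-01,
         1.03849379e-01],
       [ 9.61956593e-01,  2.64496614e-01,  6.84182263e-02,
         6.18734813e-01],
       [ 2.23151779e-05, -2.50506679e-01,  9.68114871e-01,
         3.85339905e-01],
       [ 0.00000000e+00,  0.00000000e+00,  0.00000000e+00,
         1.00000000e+00]])}
```

View pics/scene0.png

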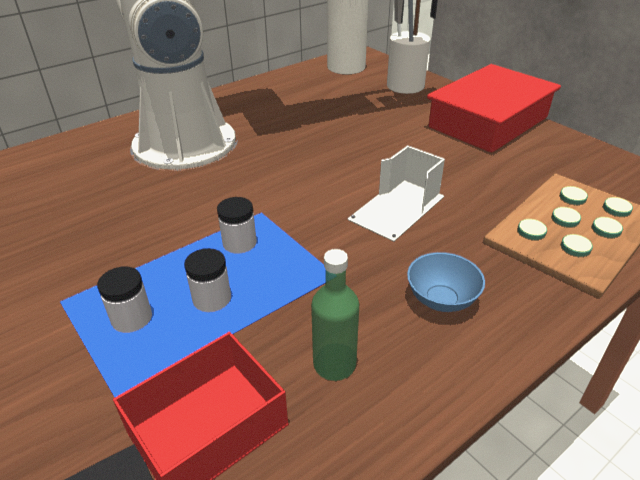

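View pics/side0.png

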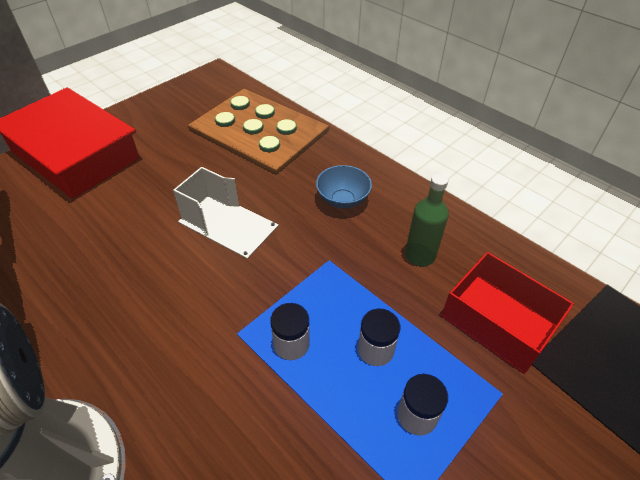

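View pics/wrist0.png

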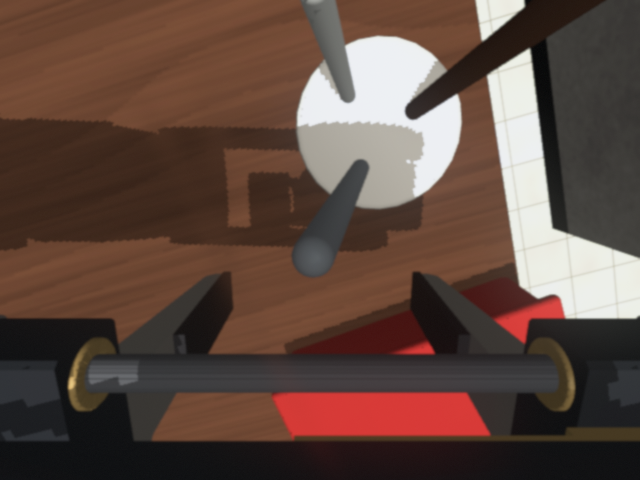

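The scene view shows the three canisters on the mat, with lids near (120,283), (206,264) and (235,209). The holder is near (405,195), with the bay facing the viewer. I'll enlarge crops of both views to measure.

Run:
```python
import cv2
s=cv2.imread("pics/scene0.png"); d=cv2.imread("pics/side0.png")
def c(im,x,y,w,h,f,n): 
    o=cv2.resize(im[y:y+h,x:x+w],None,fx=f,fy=f,interpolation=cv2.INTER_CUBIC)
    for i in range(0,w,20): cv2.line(o,(i*f,0),(i*f,5 if i%100 else 15),(0,255,255),1); cv2.putText(o,str(x+i),(i*f,24),0,.3,(0,255,255),1)
    for i in range(0,h,20): cv2.line(o,(0,i*f),(5,i*f),(0,255,255),1); cv2.putText(o,str(y+i),(8,i*f+4),0,.3,(0,255,255),1)
    cv2.imwrite("pics/"+n,o)
c(s,90,190,190,145,4,"c1.png"); c(s,340,140,120,100,6,"c2.png")
c(d,260,290,200,150,4,"c3.png"); c(d,165,160,130,100,6,"c4.png")
```

```text
(no output)
```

View pics/c1.png

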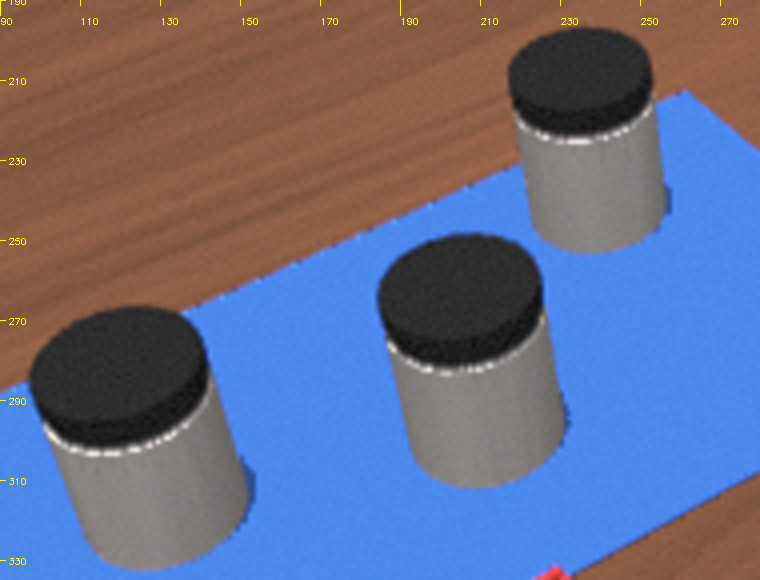

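View pics/c2.png

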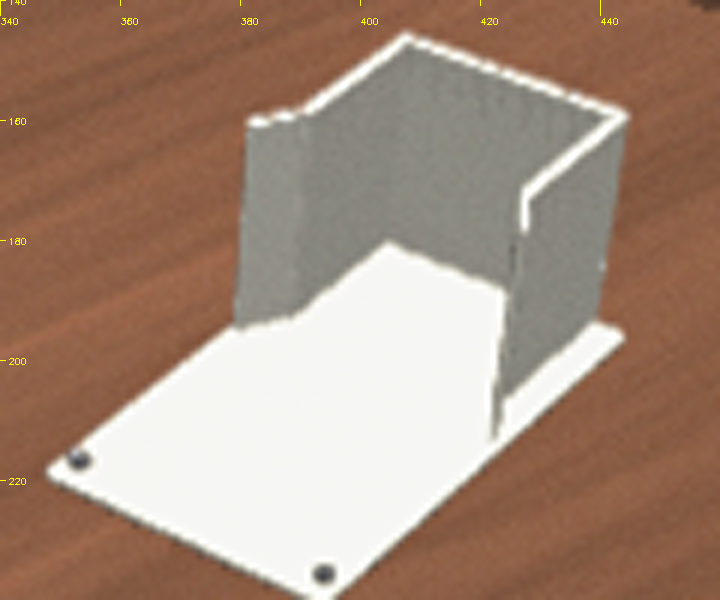

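View pics/c3.png

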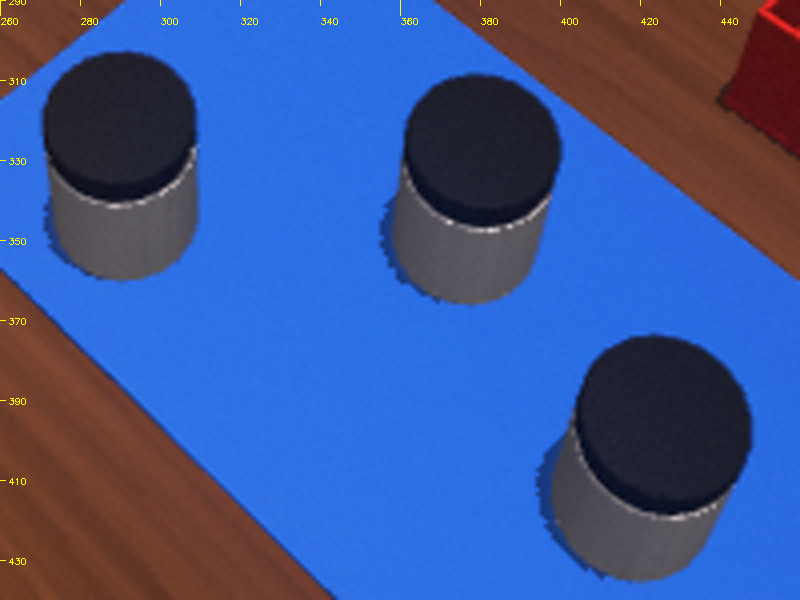

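View pics/c4.png

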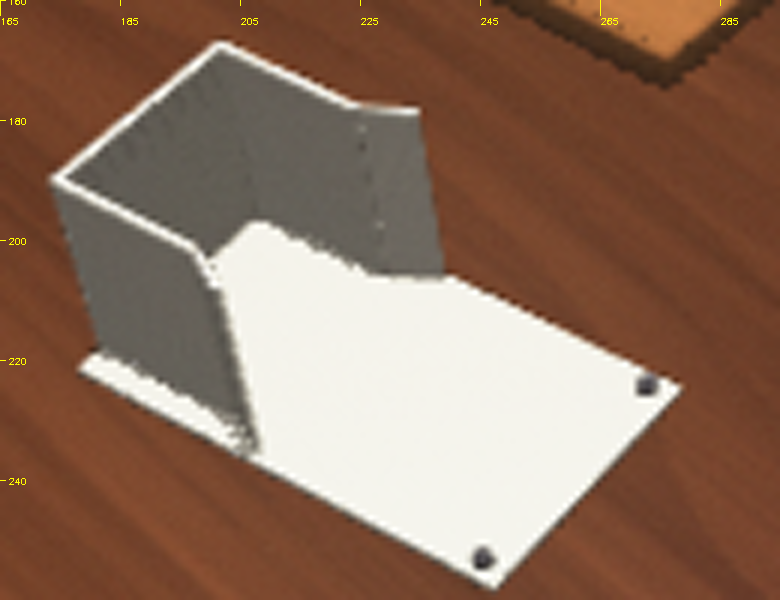

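```bash
cat > h.py <<'E'
import numpy as np
from workcell import manip
from scipy.optimize import least_squares
def cams():
    return {n:manip.get_image(n) for n in("scene","side")}
def proj(c,P):
    M=np.linalg.inv(c["world_from_camera"]); P=np.atleast_2d(P); q=P@M[:3,:3].T+M[:3,3]
    return np.c_[c["cx"]+c["fx"]*q[:,0]/-q[:,2], c["cy"]+c["fy"]*-q[:,1]/-q[:,2]]
t=np.linspace(0,2*np.pi,361)
def circ(x,y,z,r=.032): return np.c_[x+r*np.cos(t),y+r*np.sin(t),0*t+z]
def cyl(c,x,y,b=.003):
    a=proj(c,circ(x,y,b+.084)); d=proj(c,circ(x,y,b))
    return np.array([a[:,0].min(),a[:,0].max(),a[:,1].min(),d[:,1].max()])
def fit(C,obs,b=.003,x0=(.4,-.05)):
    r=least_squares(lambda p:np.concatenate([cyl(C[n],p[0],p[1],b)-o for n,o in obs.items()]),x0)
    return r.x,r.fun
def fitb(C,obs,x0=(.4,.1,0)):
    r=least_squares(lambda p:np.concatenate([cyl(C[n],p[0],p[1],p[2])-o for n,o in obs.items()]),x0); return r.x,r.fun
E
python3 - <<'E'
from h import *
np.set_printoptions(precision=4,suppress=True)
C=cams()
O={'A':{'scene':[97.5,142.3,266.5,332],'side':[404,448,373.5,435]},
'B':{'scene':[184.5,225.7,248.5,311.8],'side':[361,400.3,308.5,366]},
'C':{'scene':[217,253.2,197,253],'side':[270.5,309.2,303,360]}}
for k in O: print(k,*fit(C,O[k]))
pts={'scene':[((-.055,-.095,.004),(347.5,219)),((.055,-.095,.004),(394,240.3)),((.055,.095,.004),(444,195.5))],
'side':[((.055,-.095,.004),(278.3,224.5)),((-.055,-.095,.004),(247.2,257.5)),((-.055,.095,.004),(178.3,221.2))]}
def f(p):
    c,s=np.cos(p[2]),np.sin(p[2]); r=[]
    for n in pts:
        for P,u in pts[n]:
            r.append(proj(C[n],[p[0]+c*P[0]-s*P[1],p[1]+s*P[0]+c*P[1],P[2]])[0]-u)
    return np.concatenate(r)
for y in(0,1,2,-1):
    r=least_squares(f,(.5,.2,y)); print(r.x,r.cost,r.fun)
E
```

```text
A [ 0.4766 -0.3354] [ 0.0627 -0.6195 -1.7344  0.2268  0.3925  0.3344 -1.0728  0.26  ]
B [ 0.5187 -0.2138] [-0.275  -0.1441 -1.6557  0.0807  0.3799  0.4961 -0.9448  0.1901]
C [ 0.4217 -0.1009] [-0.3539 -0.3313 -1.4799  0.2717  0.0341  0.4049 -1.1007  0.2594]
[0.5244 0.2093 0.2189] 1.66345315887378 [-0.2933 -1.1191 -0.0773 -0.6083  0.0094 -0.5498  0.8468 -0.3512  0.5945
  0.052  -0.0208 -0.3361]
[0.5244 0.2093 0.2189] 1.66345315887375 [-0.2933 -1.1191 -0.0773 -0.6083  0.0094 -0.5498  0.8468 -0.3512  0.5945
  0.052  -0.0208 -0.3361]
[0.5244 0.2093 0.2189] 1.6634531588741126 [-0.2933 -1.1191 -0.0773 -0.6083  0.0094 -0.5498  0.8468 -0.3512  0.5945
  0.052  -0.0208 -0.3361]
[0.5244 0.2093 0.2189] 1.6634531588737405 [-0.2933 -1.1191 -0.0773 -0.6083  0.0094 -0.5498  0.8468 -0.3512  0.5945
  0.052  -0.0208 -0.3361]
```

```bash
cat >> h.py <<'E'
from scipy.spatial.transform import Rotation as R
def ray(c,u,v,z):
    M=c["world_from_camera"]; d=M[:3,:3]@np.array([(u-c["cx"])/c["fx"],-(v-c["cy"])/c["fy"],-1]); o=M[:3,3]
    return o+d*(z-o[2])/d[2]
def go(x,y,z,jaw=None):
    """tool-frame shift (cm) and turn to TCP x,y,z, pointing down, jaw axis at angle (mod pi)"""
    s=manip.sense(); Rm=R.from_rotvec(s["orientation"]).as_matrix()
    sh=Rm.T@(np.array([x,y,z])-s["position"])*100
    out=None
    if jaw is not None:
        best=None
        for k in(0,np.pi):
            zz=np.array([np.cos(jaw+k),np.sin(jaw+k),0]); xx=np.array([0,0,-1.]); T=np.c_[xx,np.cross(zz,xx),zz]
            w=R.from_matrix(Rm.T@T).as_rotvec()
            print("turn",w.round(3),"shift",sh.round(2),"jaw",round(jaw+k,2))
    else: print("shift",sh.round(2))
    print("F",s["wrist_force"].round(2),"w",round(s["gripper_width"],4),"t",s["clock"],"p",s["position"].round(4),"j",s["joints"].round(2))
E
python3 - <<'E'
from h import *
np.set_printoptions(precision=3,suppress=True)
C=cams()
print(R.from_rotvec(manip.sense()["orientation"]).as_matrix())
print("bottle cap", ray(C['scene'],336,258,.21),ray(C['side'],439,183,.21))
print("tub scene", [ray(C['scene'],*p,.075)[:2] for p in[(118,402),(229,338),(285,407)]])
print("tub side", [ray(C['side'],*p,.075)[:2] for p in[(488,254),(445,293),(570,306),(532,350)]])
print("bowl", ray(C['scene'],445,275,.05)[:2])
print("mat", [ray(C['scene'],*p,.003)[:2] for p in[(262,213),(65,305)]])
for k,(x,y) in dict(A=(.4766,-.3354),B=(.5187,-.2138),C=(.4217,-.1009)).items():
    print(k); go(x,y,.055,2.8)
E
```

```text
[[-0.    -0.962  0.273]
 [-0.     0.273  0.962]
 [-1.    -0.    -0.   ]]
bottle cap [ 0.753 -0.142  0.21 ] [ 0.738 -0.143  0.21 ]
tub scene [array([ 0.674, -0.42 ]), array([ 0.671, -0.262]), array([ 0.807, -0.265])]
tub side [array([ 0.783, -0.255]), array([ 0.652, -0.249]), array([ 0.782, -0.416]), array([ 0.659, -0.411])]
bowl [0.754 0.087]
mat [array([ 0.37 , -0.017]), array([ 0.381, -0.412])]
A
turn [-1.506 -0.    -0.   ] shift [ 17.37 -55.01 -81.72] jaw 2.8
turn [ 1.636 -0.     0.   ] shift [ 17.37 -55.01 -81.72] jaw 5.94
F [0.49 0.69 0.11] w 0.092 t 0.35 p [0.171 0.601 0.228] j [ 1.29  0.35  1.63 -0.    1.16 -0.  ]
B
turn [-1.506 -0.    -0.   ] shift [ 17.37 -55.74 -68.87] jaw 2.8
turn [ 1.636 -0.     0.   ] shift [ 17.37 -55.74 -68.87] jaw 5.94
F [0.49 0.69 0.11] w 0.092 t 0.35 p [0.171 0.601 0.228] j [ 1.29  0.35  1.63 -0.    1.16 -0.  ]
C
turn [-1.506 -0.    -0.   ] shift [ 17.36 -43.32 -60.66] jaw 2.8
turn [ 1.636 -0.     0.   ] shift [ 17.36 -43.32 -60.66] jaw 5.94
F [0.49 0.69 0.11] w 0.092 t 0.35 p [0.171 0.601 0.228] j [ 1.29  0.35  1.63 -0.    1.16 -0.  ]
```

drive_tool:
  targets:
    - [[1.073,0,0],[2.8,-43.3,-60.7],-1]
    - [[1.073,0,0],[2.8,-43.3,-60.7],-1]
    - [[1.073,0,0],[2.8,-43.3,-60.7],-1]
    - [[1.073,0,0],[2.8,-43.3,-60.7],-1]
    - [[1.073,0,0],[2.8,-43.3,-60.7],-1]
    - [[1.073,0,0],[2.8,-43.3,-60.7],-1]
    - [[1.073,0,0],[2.8,-43.3,-60.7],-1]
    - [[1.073,0,0],[2.8,-43.3,-60.7],-1]
    - [[1.073,0,0],[2.8,-43.3,-60.7],-1]
    - [[1.073,0,0],[2.8,-43.3,-60.7],-1]
    - [[1.073,0,0],[2.8,-43.3,-60.7],-1]
    - [[1.073,0,0],[2.8,-43.3,-60.7],-1]
    - [[1.073,0,0],[2.8,-43.3,-60.7],-1]
    - [[1.073,0,0],[2.8,-43.3,-60.7],-1]
    - [[1.073,0,0],[2.8,-43.3,-60.7],-1]
    - [[1.073,0,0],[2.8,-43.3,-60.7],-1]
    - [[1.073,0,0],[2.8,-43.3,-60.7],-1]
  squeeze: 25

```text
clock: 2.48
position: [0.4214, -0.1003, 0.2007]
orientation: [-0.175, 1.563, 0.175]
wrist_force: [0.8, -0.4, -0.3]
gripper_width: 0.0917
```

Run:
```python
from h import *
import cv2
go(.4217,-.1009,.05,.219)
d=manip.get_image("wrist"); cv2.imwrite("pics/w1.png",d["image"][:,:,::-1])
```

```text
turn [0.003 0.    0.   ] shift [ 1.507e+01 -7.000e-02  1.000e-02] jaw 0.22
turn [-3.138 -0.     0.   ] shift [ 1.507e+01 -7.000e-02  1.000e-02] jaw 3.36
F [ 0.76 -0.41 -0.31] w 0.0917 t 2.475 p [ 0.4214 -0.1003  0.2007] j [-0.24  0.08  2.05  0.    1.01 -0.46]
```

View pics/w1.png

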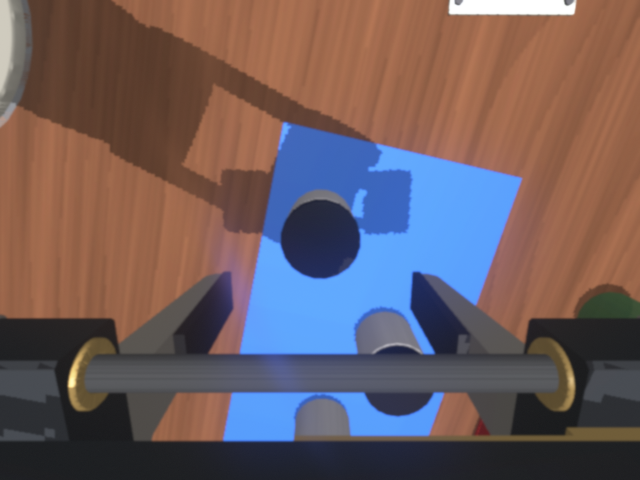

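The wrist view shows canister C centred between the fingers (column 320), and the plate edge at the top is square to the jaws. I'll go down and grip.

drive_tool:
  targets:
    - [[0,0,0],[4,0,0],-1]
    - [[0,0,0],[8,0,0],-1]
    - [[0,0,0],[11,0,0],-1]
    - [[0,0,0],[13.5,0,0],-1]
    - [[0,0,0],[15,0,0],-1]
    - [[0,0,0],[15,0,0],-1]
    - [[0,0,0],[15,0,0],1]
    - [[0,0,0],[15,0,0],1]
    - [[0,0,0],[15,0,0],1]
    - [[0,0,0],[15,0,0],1]
    - [[0,0,0],[15,0,0],1]
    - [[0,0,0],[15,0,0],1]
  squeeze: 25

```text
clock: 4.03
position: [0.4218, -0.1011, 0.0511]
orientation: [-0.174, 1.563, 0.173]
wrist_force: [-1.8, 1.3, 6.7]
gripper_width: 0.0637
```

drive_tool:
  targets:
    - [[0,0,0],[-1,0,0],1]
    - [[0,0,0],[-2.5,0,0],1]
    - [[0,0,0],[-4,0,0],1]
    - [[0,0,0],[-5,0,0],1]
    - [[0,0,0],[-5,0,0],1]
    - [[0,0,0],[-5,0,0],1]
    - [[0,0,0],[-5,0,0],1]

```text
clock: 4.9
position: [0.4211, -0.1009, 0.1001]
orientation: [-0.173, 1.565, 0.174]
wrist_force: [0.4, 0.9, -1.2]
gripper_width: 0.0636
```

Run:
```python
from h import *
for i in range(5):
    s=manip.sense();print(s["wrist_force"].round(2),s["torque"].round(3),s["tau"].round(2)); manip.get_image("wrist")
go(.4218,-.1011,.051,.219)
```

```text
[ 0.37  0.9  -1.24] [-0.042  0.002  0.019] [-0.000e+00 -4.214e+01 -2.366e+01  4.000e-02  5.000e-02 -0.000e+00]
[-0.38 -0.41 -2.03] [-0.056  0.051 -0.009] [ 0.000e+00 -4.205e+01 -2.362e+01  4.000e-02  5.000e-02 -0.000e+00]
[-0.2  -1.4  -0.65] [-0.134  0.031 -0.007] [-0.000e+00 -4.197e+01 -2.360e+01  4.000e-02  5.000e-02 -0.000e+00]
[-0.62  0.07 -2.25] [-0.092  0.008  0.012] [ 0.000e+00 -4.192e+01 -2.359e+01  4.000e-02  5.000e-02 -0.000e+00]
[ 0.45 -0.32 -2.69] [-0.109 -0.026 -0.046] [ 0.000e+00 -4.188e+01 -2.359e+01  4.000e-02  5.000e-02 -0.000e+00]
turn [ 0.002 -0.    -0.   ] shift [ 4.94 -0.02  0.05] jaw 0.22
turn [-3.14e+00  0.00e+00 -1.00e-03] shift [ 4.94 -0.02  0.05] jaw 3.36
F [ 0.2   0.14 -1.41] w 0.0637 t 5.15 p [ 0.4213 -0.101   0.1004] j [-0.24  0.24  2.14 -0.    0.76 -0.46]
```

It reads about −1.7 N, so C is empty. I'll set it back.

drive_tool:
  targets:
    - [[0,0,0],[2,0,0],1]
    - [[0,0,0],[3.5,0,0],1]
    - [[0,0,0],[4.4,0,0],1]
    - [[0,0,0],[4.9,0,0],1]
    - [[0,0,0],[4.9,0,0],1]
    - [[0,0,0],[4.9,0,0],-1]
    - [[0,0,0],[4.9,0,0],-1]
    - [[0,0,0],[4.9,0,0],-1]
    - [[0,0,0],[4.9,0,0],-1]
    - [[0,0,0],[1,0,0],-1]
    - [[0,0,0],[-4,0,0],-1]
    - [[0,0,0],[-9,0,0],-1]
    - [[0,0,0],[-9,0,0],-1]

```text
clock: 6.78
position: [0.4238, -0.1016, 0.194]
orientation: [-0.175, 1.557, 0.171]
wrist_force: [-0.1, -0.7, 0.2]
gripper_width: 0.0917
```

Run:
```python
from h import *
go(.5187,-.2138,.20,.219)
```

```text
turn [0.002 0.006 0.003] shift [ -0.51 -13.03   6.8 ] jaw 0.22
turn [-3.14  -0.005  0.01 ] shift [ -0.51 -13.03   6.8 ] jaw 3.36
F [-0.12 -0.68  0.18] w 0.0917 t 6.775 p [ 0.4238 -0.1016  0.194 ] j [-0.24  0.09  2.06  0.    0.98 -0.46]
```

drive_tool:
  targets:
    - [[0,0,0],[0,-13.1,7.0],-1]
    - [[0,0,0],[0,-13.1,7.0],-1]
    - [[0,0,0],[0,-13.1,7.0],-1]
    - [[0,0,0],[0,-13.1,7.0],-1]
    - [[0,0,0],[0,-13.1,7.0],-1]
    - [[0,0,0],[0,-13.1,7.0],-1]

```text
clock: 7.52
position: [0.5175, -0.2125, 0.1903]
orientation: [-0.174, 1.565, 0.174]
wrist_force: [-0.5, -0.0, 0.1]
gripper_width: 0.0919
```

Run:
```python
from h import *
import cv2
go(.5187,-.2138,.05,.219)
d=manip.get_image("wrist"); cv2.imwrite("pics/w2.png",d["image"][:,:,::-1])
```

```text
turn [ 0.003 -0.001 -0.001] shift [14.03 -0.16  0.09] jaw 0.22
turn [-3.139e+00  1.000e-03 -1.000e-03] shift [14.03 -0.16  0.09] jaw 3.36
F [-0.54 -0.04  0.08] w 0.0919 t 7.525 p [ 0.5175 -0.2125  0.1903] j [-0.39  0.29  1.81  0.    1.04 -0.61]
```

View pics/w2.png

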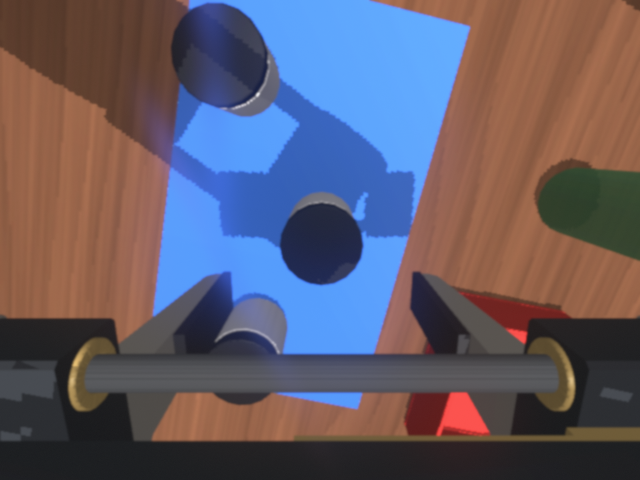

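B is centred between the fingers (column 321) and C still stands at upper left.

drive_tool:
  targets:
    - [[0,0,0],[4,-0.1,0.1],-1]
    - [[0,0,0],[8,-0.1,0.1],-1]
    - [[0,0,0],[11,-0.1,0.1],-1]
    - [[0,0,0],[13,-0.1,0.1],-1]
    - [[0,0,0],[14,-0.1,0.1],-1]
    - [[0,0,0],[14,-0.1,0.1],-1]
    - [[0,0,0],[14,-0.1,0.1],1]
    - [[0,0,0],[14,-0.1,0.1],1]
    - [[0,0,0],[14,-0.1,0.1],1]
    - [[0,0,0],[14,-0.1,0.1],1]
    - [[0,0,0],[14,-0.1,0.1],1]
    - [[0,0,0],[14,-0.1,0.1],1]

```text
clock: 9.07
position: [0.5193, -0.2143, 0.0511]
orientation: [-0.174, 1.564, 0.174]
wrist_force: [-4.5, 0.4, 6.2]
gripper_width: 0.0637
```

drive_tool:
  targets:
    - [[0,0,0],[-1,0,0],1]
    - [[0,0,0],[-2.5,0,0],1]
    - [[0,0,0],[-4,0,0],1]
    - [[0,0,0],[-5,0,0],1]
    - [[0,0,0],[-5,0,0],1]
    - [[0,0,0],[-5,0,0],1]
    - [[0,0,0],[-5,0,0],1]

```text
clock: 9.95
position: [0.5192, -0.2141, 0.1]
orientation: [-0.173, 1.565, 0.174]
wrist_force: [-0.3, -0.1, -4.8]
gripper_width: 0.0636
```

Run:
```python
from h import *
f=[]
for i in range(5):
    s=manip.sense();f.append(s["wrist_force"]); manip.get_image("wrist")
print(np.round(f,2))
go(.5342,.1654,.20,.219)
```

```text
[[-0.27 -0.05 -4.82]
 [ 0.04 -0.37 -4.82]
 [ 0.81  0.18 -4.41]
 [-0.26 -1.17 -4.8 ]
 [ 1.02  0.44 -4.79]]
turn [ 0.002 -0.    -0.   ] shift [-9.96 36.72  9.75] jaw 0.22
turn [-3.14e+00  0.00e+00 -1.00e-03] shift [-9.96 36.72  9.75] jaw 3.36
F [ 0.66  0.29 -4.73] w 0.0636 t 10.2 p [ 0.5195 -0.2142  0.1003] j [-0.39  0.41  1.87 -0.    0.85 -0.61]
```

B weighs about 4.8 N, so it is the full one. I'll carry it over the landing spot.

drive_tool:
  targets:
    - [[0,0,0],[-3,0,0],1]
    - [[0,0,0],[-5,1,0.5],1]
    - [[0,0,0],[-5,4,1.2],1]
    - [[0,0,0],[-5,7.5,2.2],1]
    - [[0,0,0],[-5,11.5,3.2],1]
    - [[0,0,0],[-5,15.5,4.2],1]
    - [[0,0,0],[-5,19.5,5.2],1]
    - [[0,0,0],[-5,23.5,6.2],1]
    - [[0,0,0],[-5,27.5,7.2],1]
    - [[0,0,0],[-5,31,8.2],1]
    - [[0,0,0],[-5,34,9.2],1]
    - [[0,0,0],[-5,36,9.7],1]
    - [[0,0,0],[-5,36.7,9.7],1]
    - [[0,0,0],[-5,36.7,9.7],1]
    - [[0,0,0],[-5,36.7,9.7],1]
    - [[0,0,0],[-5,36.7,9.7],1]

```text
clock: 12.2
position: [0.5339, 0.1643, 0.1506]
orientation: [-0.173, 1.564, 0.173]
wrist_force: [0.3, -0.9, -5.1]
gripper_width: 0.0635
```

Run:
```python
from h import *
import cv2
go(.5342,.1654,.052,.219)
for n in("scene","wrist"):
    d=manip.get_image(n); cv2.imwrite(f"pics/{n}3.png",d["image"][:,:,::-1])
```

```text
turn [ 0.001 -0.     0.   ] shift [9.86 0.1  0.06] jaw 0.22
turn [-3.141 -0.    -0.   ] shift [9.86 0.1  0.06] jaw 3.36
F [ 0.34 -0.85 -5.06] w 0.0635 t 12.2 p [0.5339 0.1643 0.1506] j [ 0.3   0.34  1.85 -0.    0.95  0.08]
```

View pics/scene3.png

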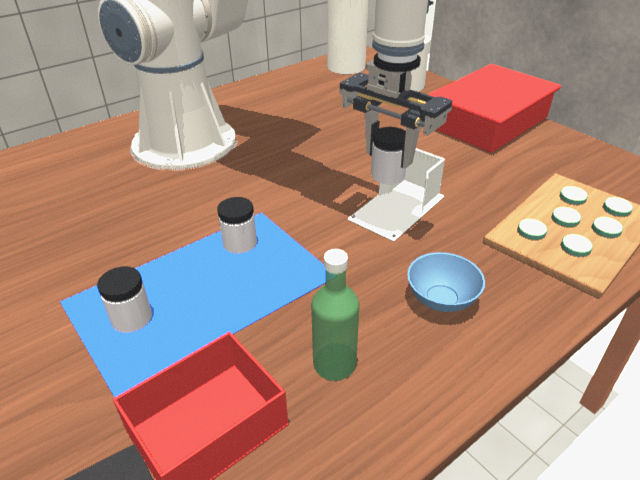

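View pics/wrist3.png

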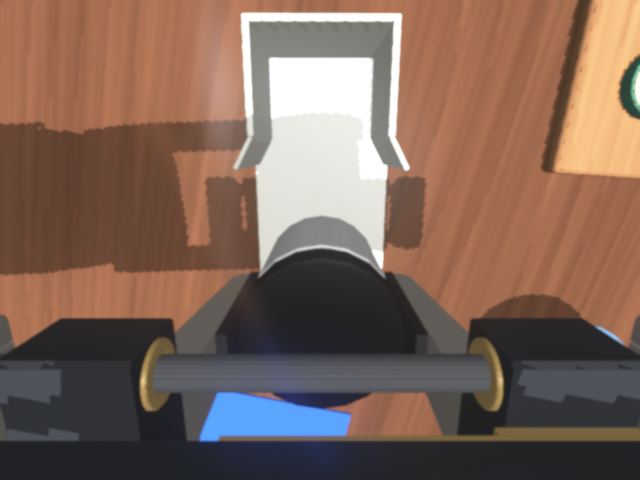

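The canister is over the plate and the bay is straight ahead, centred at column 321. Lowering now.

drive_tool:
  targets:
    - [[0,0,0],[3,0,0],1]
    - [[0,0,0],[6,0,0],1]
    - [[0,0,0],[8,0,0],1]
    - [[0,0,0],[9,0,0],1]
    - [[0,0,0],[9.5,0,0],1]
    - [[0,0,0],[9.8,0,0],1]
    - [[0,0,0],[9.8,0,0],1]
    - [[0,0,0],[9.8,0,0],1]

```text
clock: 13.3
position: [0.5342, 0.1652, 0.0531]
orientation: [-0.173, 1.563, 0.174]
wrist_force: [0.4, 0.2, -5.4]
gripper_width: 0.0635
```

drive_tool:
  targets:
    - [[0,0,0],[0.1,0,0],1]
    - [[0,0,0],[0.15,0,0],1]
    - [[0,0,0],[0.15,0,0],1]

```text
clock: 13.68
position: [0.5342, 0.1652, 0.0521]
orientation: [-0.173, 1.563, 0.174]
wrist_force: [-1.8, -1.9, 6.8]
gripper_width: 0.0635
```

The force has turned upward, so the canister is standing on the plate. Releasing it.

drive_tool:
  targets:
    - [[0,0,0],[-0.1,0,0],-1]
    - [[0,0,0],[-0.1,0,0],-1]
    - [[0,0,0],[-0.1,0,0],-1]
    - [[0,0,0],[-0.1,0,0],-1]
    - [[0,0,0],[-0.1,0,0],-1]
    - [[0,0,0],[-2,0,0],-1]
    - [[0,0,0],[-5,0,0],-1]
    - [[0,0,0],[-10,0,0],-1]
    - [[0,0,0],[-10,0,0],-1]
    - [[0,0,0],[-10,0,0],-1]
    - [[0,0,0],[-10,0,0],-1]

```text
clock: 15.05
position: [0.5329, 0.1648, 0.1498]
orientation: [-0.174, 1.566, 0.173]
wrist_force: [-0.3, -0.5, 0.2]
gripper_width: 0.0921
```

Run:
```python
from h import *
import cv2
go(.5342,.1654,.052,.219)
for n in("scene","wrist"):
    d=manip.get_image(n); cv2.imwrite(f"pics/{n}4.png",d["image"][:,:,::-1])
```

```text
turn [ 0.002 -0.002  0.   ] shift [9.78 0.03 0.16] jaw 0.22
turn [-3.14  -0.    -0.004] shift [9.78 0.03 0.16] jaw 3.36
F [-0.35 -0.49  0.18] w 0.0921 t 15.05 p [0.5329 0.1648 0.1498] j [ 0.3   0.34  1.85 -0.    0.95  0.08]
```

View pics/wrist4.png

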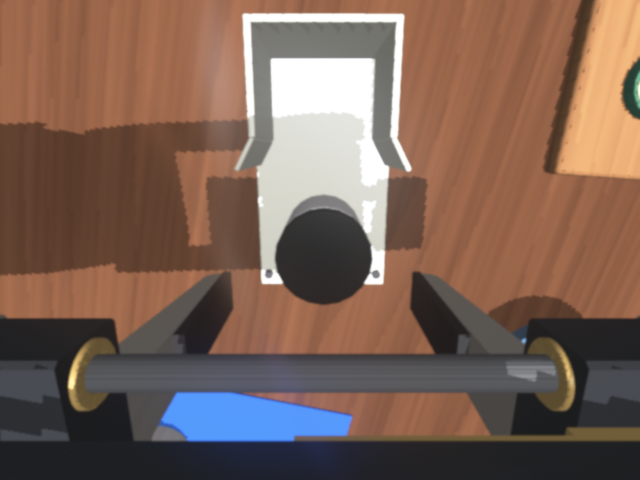

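View pics/scene4.png

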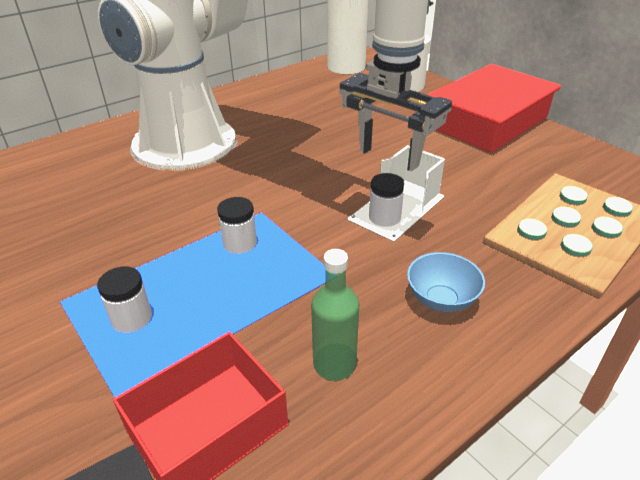

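The full canister stands free and upright on the plate (lid at (323,255) in the wrist view). I'll back off in −y, part-close the fingers to about 20 mm and lower them behind it.

drive_tool:
  targets:
    - [[0,0,0],[0,-4,0],0]
    - [[0,0,0],[0,-8,0],0.57]
    - [[0,0,0],[0,-8,0],0.57]
    - [[0,0,0],[0,-8,0],0.57]
    - [[0,0,0],[3,-8,0],0.57]
    - [[0,0,0],[6,-8,0],0.57]
    - [[0,0,0],[9,-8,0],0.57]
    - [[0,0,0],[11,-8,0],0.57]
    - [[0,0,0],[11.7,-8,0],0.57]
    - [[0,0,0],[11.7,-8,0],0.57]
    - [[0,0,0],[11.7,-8,0],0.57]

```text
clock: 16.52
position: [0.5519, 0.0874, 0.0349]
orientation: [-0.174, 1.563, 0.174]
wrist_force: [-0.5, 0.4, -0.3]
gripper_width: 0.0197
```

Run:
```python
from h import *
import cv2
go(.5116,.2669,.035,.219)
for n in("scene","wrist"):
    d=manip.get_image(n); cv2.imwrite(f"pics/{n}5.png",d["image"][:,:,::-1])
```

```text
turn [0.002 0.001 0.   ] shift [-1.000e-02  1.839e+01  1.000e-02] jaw 0.22
turn [-3.139e+00 -0.000e+00  2.000e-03] shift [-1.000e-02  1.839e+01  1.000e-02] jaw 3.36
F [-0.49  0.43 -0.26] w 0.0197 t 16.525 p [0.5519 0.0874 0.0349] j [ 0.15  0.51  1.91  0.    0.72 -0.07]
```

View pics/wrist5.png

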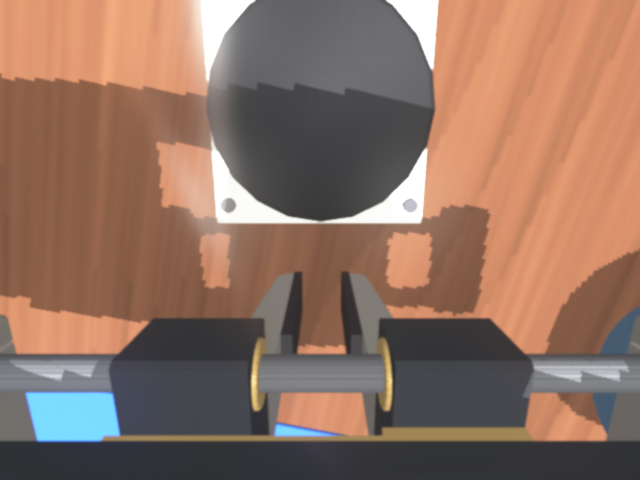

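View pics/scene5.png

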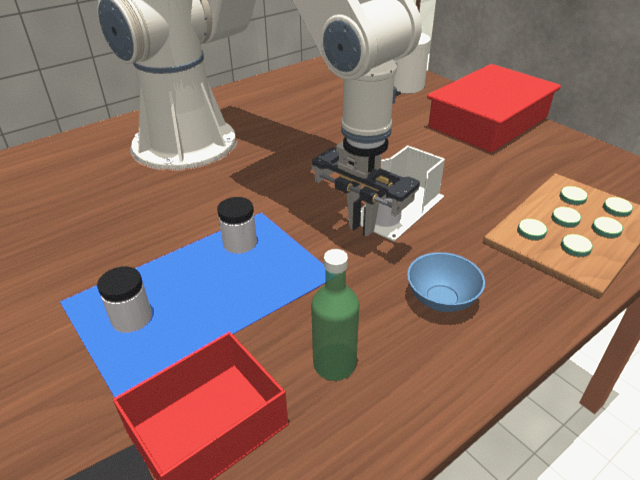

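Everything lines up, and home is 18.4 cm ahead along tool y. Pushing slowly.

drive_tool:
  targets:
    - [[0,0,0],[0,1.5,0],0.57]
    - [[0,0,0],[0,3,0],0.57]
    - [[0,0,0],[0,3.6,0],0.57]
    - [[0,0,0],[0,4.1,0],0.57]
    - [[0,0,0],[0,4.7,0],0.57]
    - [[0,0,0],[0,5.4,0],0.57]
    - [[0,0,0],[0,6.2,0],0.57]
    - [[0,0,0],[0,7,0],0.57]
    - [[0,0,0],[0,7.8,0],0.57]
    - [[0,0,0],[0,8.6,0],0.57]
    - [[0,0,0],[0,9.4,0],0.57]
    - [[0,0,0],[0,10.2,0],0.57]
    - [[0,0,0],[0,11,0],0.57]
    - [[0,0,0],[0,11.7,0],0.57]
    - [[0,0,0],[0,12.3,0],0.57]
    - [[0,0,0],[0,12.8,0],0.57]
    - [[0,0,0],[0,13.1,0],0.57]
    - [[0,0,0],[0,13.1,0],0.57]

```text
clock: 18.88
position: [0.5226, 0.2153, 0.034]
orientation: [-0.173, 1.564, 0.174]
wrist_force: [0.1, 0.2, -0.3]
gripper_width: 0.02
```

Run:
```python
from h import *
import cv2
go(.5116,.2669,.035,.219)
for n in("scene","wrist"):
    d=manip.get_image(n); cv2.imwrite(f"pics/{n}6.png",d["image"][:,:,::-1])
```

```text
turn [ 0.002  0.    -0.   ] shift [-0.09  5.28  0.06] jaw 0.22
turn [-3.14e+00  1.00e-03  0.00e+00] shift [-0.09  5.28  0.06] jaw 3.36
F [ 0.06  0.16 -0.35] w 0.02 t 18.875 p [0.5226 0.2153 0.034 ] j [0.39 0.52 1.9  0.   0.73 0.17]
```

View pics/wrist6.png

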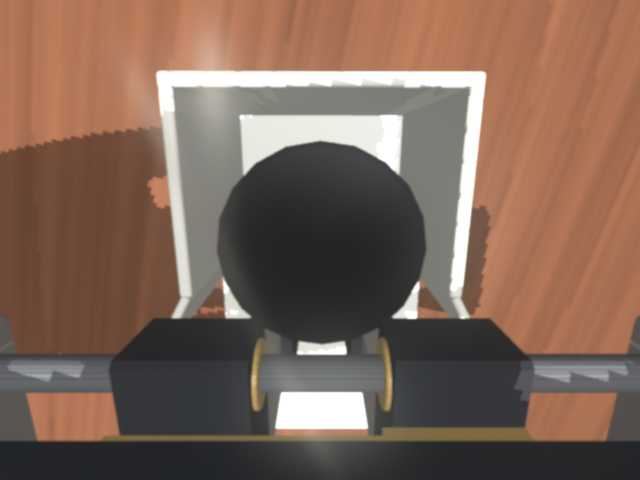

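The canister is centred in the bay with roughly 12–17 mm left to the back wall. I'll creep on and watch the force.

drive_tool:
  targets:
    - [[0,0,0],[0,0.4,0],0.57]
    - [[0,0,0],[0,0.8,0],0.57]
    - [[0,0,0],[0,1.1,0],0.57]
    - [[0,0,0],[0,1.1,0],0.57]

```text
clock: 19.48
position: [0.5201, 0.226, 0.034]
orientation: [-0.173, 1.564, 0.174]
wrist_force: [-0.6, 0.8, -0.2]
gripper_width: 0.0197
```

drive_tool:
  targets:
    - [[0,0,0],[0,0.1,0],0.57]
    - [[0,0,0],[0,0.2,0],0.57]
    - [[0,0,0],[0,0.2,0],0.57]

```text
clock: 19.85
position: [0.5198, 0.2275, 0.0341]
orientation: [-0.174, 1.564, 0.173]
wrist_force: [0.0, -1.6, -0.5]
gripper_width: 0.0198
```

drive_tool:
  targets:
    - [[0,0,0],[0,0.1,0],0.57]
    - [[0,0,0],[0,0.2,0],0.57]
    - [[0,0,0],[0,0.2,0],0.57]

```text
clock: 20.23
position: [0.5195, 0.2289, 0.034]
orientation: [-0.175, 1.564, 0.173]
wrist_force: [2.4, -6.3, -0.2]
gripper_width: 0.0196
```

Run:
```python
from h import *
import cv2
go(.5116,.2669,.035,.219)
for n in["wrist"]:
    d=manip.get_image(n); cv2.imwrite(f"pics/{n}7.png",d["image"][:,:,::-1])
```

```text
turn [ 0.002 -0.     0.001] shift [-0.1   3.88  0.07] jaw 0.22
turn [-3.139e+00 -2.000e-03 -0.000e+00] shift [-0.1   3.88  0.07] jaw 3.36
F [ 2.41 -6.25 -0.23] w 0.0196 t 20.225 p [0.5195 0.2289 0.034 ] j [ 0.41  0.52  1.89 -0.    0.73  0.19]
```

View pics/wrist7.png

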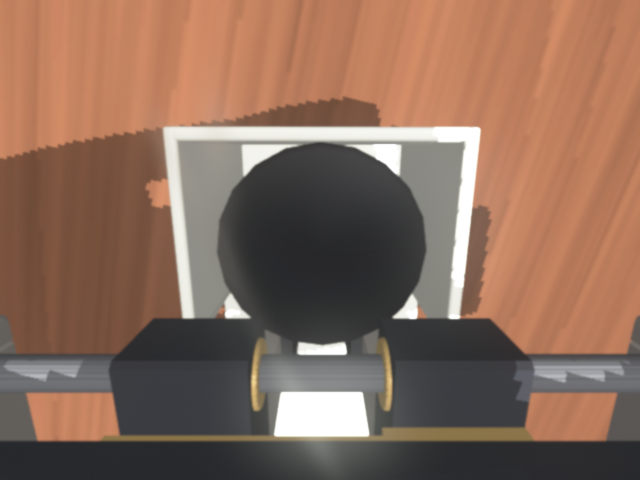

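A 6.7 N reaction opposes the push and the lid edge (row 143) meets the wall edge (row 142), so the canister is home. Backing off and rising.

drive_tool:
  targets:
    - [[0,0,0],[0,-0.3,0],0.57]
    - [[0,0,0],[0,-1,0],0.57]
    - [[0,0,0],[0,-3,0],0.57]
    - [[0,0,0],[0,-6,0],0.57]
    - [[0,0,0],[0,-10,0],0.57]
    - [[0,0,0],[-3,-12,0],0.57]
    - [[0,0,0],[-8,-12,0],0.57]
    - [[0,0,0],[-13,-12,0],0.57]
    - [[0,0,0],[-18,-14,-6],0.57]
    - [[0,0,0],[-20,-16,-12],0.57]
    - [[0,0,0],[-20,-16,-15],0.57]
    - [[0,0,0],[-20,-16,-15],0.57]
    - [[0,0,0],[-20,-16,-15],0.57]

```text
clock: 21.9
position: [0.4089, 0.0401, 0.2344]
orientation: [-0.173, 1.562, 0.173]
wrist_force: [0.1, 0.5, 0.1]
gripper_width: 0.02
```

Run:
```python
from h import *
import cv2
print(manip.sense()["position"],manip.sense()["wrist_force"])
C=cams()
for n in C: cv2.imwrite(f"pics/{n}8.png",C[n]["image"][:,:,::-1])
s=C["scene"]["image"][:,:,::-1];d=C["side"]["image"][:,:,::-1]
# predicted canister home outline
for n,im in(("scene",s.copy()),("side",d.copy())):
    for z in(.004,.088):
        p=proj(C[n],circ(.5116,.2669,z)); 
        cv2.polylines(im,[(p*16).round().astype(np.int32)],True,(0,255,0),1,cv2.LINE_AA,4)
    x,y=(340,130) if n=="scene" else (160,150)
    cv2.imwrite(f"pics/{n}8c.png",cv2.resize(im[y:y+110,x:x+130],None,fx=5,fy=5,interpolation=cv2.INTER_CUBIC))
```

```text
[0.40891028 0.04013469 0.23440624] [0.11241717 0.46081021 0.09115123]
```

View pics/scene8.png

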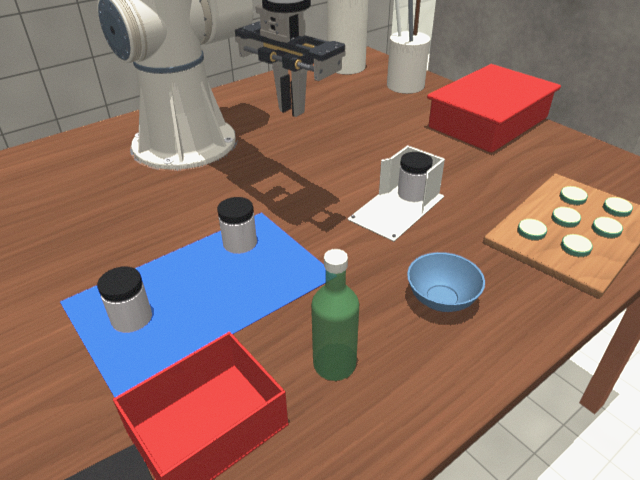

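View pics/scene8c.png

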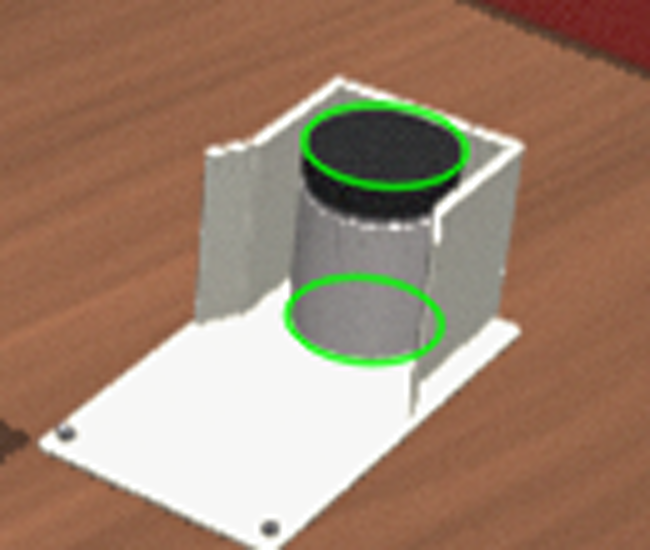

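View pics/side8c.png

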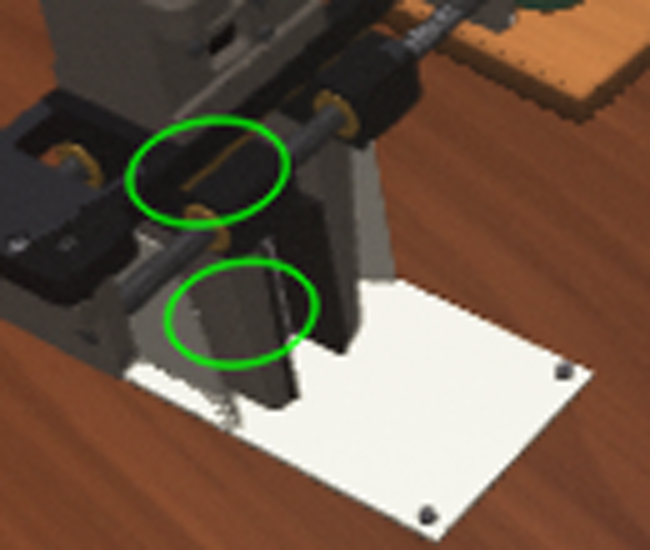

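The scene view shows the canister upright in the bay, and its lid (416,162) matches the predicted home outline. The other objects stand where they were and the arm is clear. Handing in.

```bash
python3 -c "
from workcell import manip
print(manip.sign_off())"
```

```text
the job is handed in; nothing more can be done
None
```

The full canister is standing upright in the bay against the back wall, released, and I handed the job in at about 22 s of the allowed 72 s.

- **Finding it:** I lifted two of the three canisters. The one nearest the robot read about 1.7 N (empty) and went back on its spot. The middle one read about 4.8 N (full). I left the third alone.
- **Placing and pushing:** I stood the full one on the landing plate and let it go. I then pushed it in with the fingers part-closed until the back wall pushed back with about 6.7 N, and drew the arm clear.
- **Last checks:** In the scene camera, the canister matched the outline I predicted for the home position. Both empty canisters were upright where they started, and the bottle, bowl and tub had not visibly moved. The wrist force was back to about zero.
- **Gaps in the checks:** The gripper blocked the side camera's view of the bay, so only the scene view confirmed the final position. At contact the tool was about 1.6 mm closer to the expected home point than I had calculated, which is within the 6 mm tolerance.

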